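# Dry-fit two turned finials on their bases

### The job

Dry-fit the two turned wooden finials on the carving bench. On the square base stack, from the bottom up, the tall drum, then the wide flat collar, then the pointed cap; on the round base put the ball. Every part must go fully home over the peg below it, stand upright and be left there released and still.

Things in the scene. Friction and masses are not known exactly. Their poses are not given: they have to be found in the camera images.
- square_top (a point): Square base: stepped dark wooden block pinned to the bench, 84 x 84 mm foot, 68 x 68 mm upper step, upper face 24 mm above the bench, with a round peg 20 mm across and 9 mm tall (coned top) standing in the middle of that face. This point is the centre of the upper face, at the foot of the peg; z up.
- round_top (a point): Round base: turned dark wooden disc pinned to the bench, 86 mm across at the foot, 70 mm at the upper face, which is 24 mm above the bench, with the same peg (20 mm across, 9 mm tall, coned top) in its middle. This point is the centre of the upper face, at the foot of the peg; z up.
- drum_mid (a point): Tall drum: plain pale wooden cylinder 50 mm across and 44 mm tall without its peg. Underneath, in the middle, is a round socket 24 mm across and 11 mm deep that drops over a peg with 2 mm play all round. On top, in the middle, stands a round peg 20 mm across and 9 mm tall with a coned top. This point is on its axis, 22 mm above its underside. z is the part's axis (up as it stands upright). It stands loose and upright on the bench.
- collar_mid (a point): Wide flat collar: pale wooden disc 64 mm across and 22 mm tall without its peg. Underneath, in the middle, is a round socket 24 mm across and 11 mm deep that drops over a peg with 2 mm play all round. On top, in the middle, stands a round peg 20 mm across and 9 mm tall with a coned top. This point is on its axis, 11 mm above its underside. z is the part's axis (up as it stands upright). It stands loose and upright on the bench.
- cap_mid (a point): Pointed cap: pale wooden cylinder 50 mm across for its lower 38 mm, then a cone to a blunt point at 60 mm; no peg on top. Grip it on the cylinder. Underneath, in the middle, is a round socket 24 mm across and 11 mm deep that drops over a peg with 2 mm play all round. This point is on its axis, 30 mm above its underside. z is the part's axis (up as it stands upright). It stands loose and upright on the bench.
- ball_mid (a point): Ball: turned pale wooden ball 56 mm across on a short foot 40 mm across, 66 mm tall in all, no peg on top. Underneath, in the middle, is a round socket 24 mm across and 11 mm deep that drops over a peg with 2 mm play all round. This point is the centre of the ball, 38 mm above its underside; grip it there. z is the part's axis (up as it stands upright). It stands loose and upright on the bench.
Not all that is in view belongs to the job. Leave any black or blue look-alike of the part that bears cap_mid alone. What is shaped like the part that bears ball_mid but orange is not meant.

How it is judged:
By the outcome, as a careful person would: the job done as asked, in the order asked, and still so for the second after the job is handed in, with the robot touching nothing.
It also fails if it takes over 120 s, if anything falls off the work surface, if the arm or the gripper's body presses on something with over 40 N, if the wrist force passes 120 N, or if a joint passes its speed limit or range.

### The arm

A 7-joint arm with a two-finger parallel gripper is mounted at the origin on the work surface. World frame = base frame: x ahead of the robot, y to its left, z up, the work surface at z = 0. Lengths are in m, angles in rad, forces in N, time in s.
With the tool pointing down it reaches from about 0.4 to 0.9 m from the base axis. Payload 5.5 kg.
Tool frame: the origin (TCP) lies midway between the tips of the shut fingers; the grasp point (between the pads) lies 19 mm behind it (manip.grip_depth is the distance from the TCP to the grasp point, in m); z points along the fingers, x is the direction in which the jaws open and shut, and the axes are right-handed (so a half turn about z gives the same grasp; the last joint's range is limited). The gripper opens to 92 mm and grips with 3 to 60 N. Pads are 19 mm wide; open, the fingers measure 130 mm over their backs; the gripper's body (75 mm by 190 mm) begins 47 mm behind the grasp point.
Start: joints at [1.393, 0.501, -0.427, 1.55, 0.221, 1.138, -0.21], TCP at [0.277, -0.588, 0.227] pointing down, gripper open.
Joint ranges: [-2.88, 2.88], [-0.31, 2.03], [-1.54, 1.56], [0.2, 2.42], [-1.41, 4.55], [0.19, 2.02], [-2.57, 2.57]. Speed limits (rad/s): [2.57, 2.57, 3.14, 3.14, 3.14, 3.14, 3.14].

### API

Orientations are given as a unit quaternion [x, y, z, w].
In Python, from bench import manip, effector, viewer gives the robot as it stands. Calls block until the motion is done:
- manip.move_pose(position, orientation): joint-space move of the TCP to a pose.
- manip.servo_line(position, ori=None, vel=0.15): straight line of the TCP; ori=None keeps the orientation; vel is the mean speed in m/s.
- manip.movej(angles): joint-space move.
- effector.open_jaws() and effector.close(f_grip=None): open the fingers fully, or close them until they stop; f_grip is the grip in N (None keeps the last).
- manip.sleep(seconds).
- manip.solve_ik(position, orientation): joint angles nearest the present ones, or None.
- viewer.get_image(name): name is "side" or "top"; returns the picture (400x640x3 uint8, red, green, blue); there is no depth.
- viewer.get_calibration(name): a dict with "vfov" (degrees; the focal length in pixels is half the picture's height over the tangent of half this angle, whatever the lens; pixels are square), "cx", "cy" (the principal point, pixels), "eye" and "attitude" of the camera in the world. Camera axes: x right, y down, z forward; pixel columns grow to the right and rows downward; lengths in m; the calibration is good to about 2 mm. A picture is of the moment at which its call begins. get_calibration takes no time and is no camera call.
A pose or a line that the arm cannot do raises manip.PlanningError and nothing moves.
- manip.hand_in(): hands the job in, once; it reports no verdict.
Readings, each from a call of its own:
- manip.current_clock(): time.
- manip.current_q(): joint angles.
- manip.current_joint_velocities(): joint speeds.
- manip.current_tau(): joint torques, N m.
- manip.current_tool_pos(): TCP position.
- manip.current_tcp_rot(): TCP orientation.
- manip.current_force(): force on the tool from outside, world axes, zero at the start.
- manip.current_wrist_torque(): the same for the moment, N m.
- manip.current_finger_gap(): finger opening in m.
Only numpy, scipy, OpenCV 4.12 (cv2) and the standard library are available. Lean on these libraries where they do the work, as an engineer would, in place of code of your own. Each camera call takes 0.05 s, during which the arm holds its last target.

## Working session

There is one attempt and no reset: what is moved stays moved. The work goes in short steps, each a Python script; the robot and the scene stay as the last script left them, time stands still between calls to the robot, and variables do not carry over. Pictures are saved under pics/ and viewed, and the job is handed in when it is done.

```bash
ls; mkdir -p pics; python3 - <<'E'
from bench import manip, effector, viewer
import cv2
for n in ("side","top"):
    im=viewer.get_image(n); cv2.imwrite(f"pics/{n}0.png",im[:,:,::-1]); print(n,viewer.get_calibration(n))
print(manip.current_clock(),manip.current_tcp_rot(),manip.current_finger_gap())
E
```

```text
pics
side {'vfov': 57.771704327140256, 'cx': 327.71298249871563, 'cy': 203.2291264271682, 'eye': array([0.47324798, 0.72308016, 0.73588737]), 'attitude': array([-0.07040918,  0.91456982, -0.39679545,  0.03402897])}
top {'vfov': 56.599735347325186, 'cx': 318.2430084311491, 'cy': 197.13127284039632, 'eye': array([0.40364901, 0.03082301, 1.02220775]), 'attitude': array([-0.70134097,  0.70748435, -0.06830091,  0.05405302])}
0.1 [ 8.44583723e-01 -5.35422825e-01 -7.02835053e-04 -4.88821905e-04] 0.09219612868475181
```

View pics/side0.png

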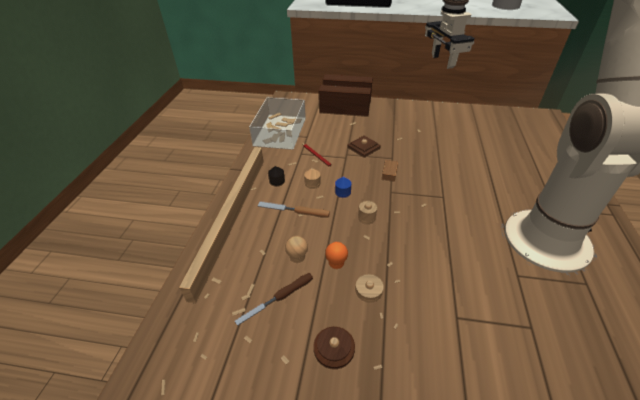

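View pics/top0.png

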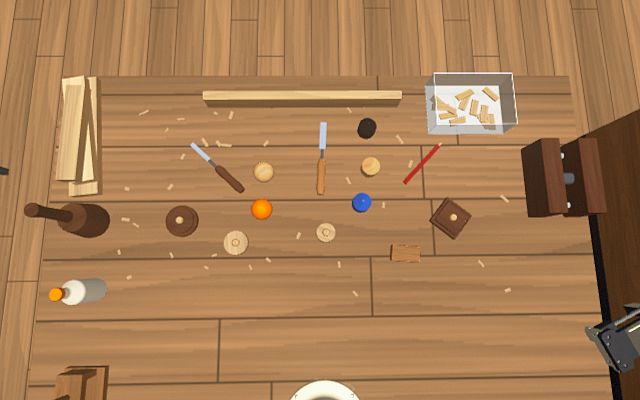

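The first views show pale, blue and black parts that could be confused. 

| Thing | Top px | Side px | Choice |
|---|---|---|---|
| Cap | (371,166), pale | (313,177) | take |
| Cap look-alike | (362,203), blue | (343,187) | leave alone |
| Cap look-alike | (367,128), black | (276,176) | leave alone |
| Ball | (264,172), pale | (297,246) | take |
| Ball look-alike | (261,209), orange | (337,253) | leave alone |
| Drum | (326,232) | (368,210) | take |
| Collar | (236,242) | (369,286) | take |
| Square base | (451,218) | (364,145) | target |
| Round base | (181,221) | (334,345) | target |

Next I'll check these choices in close crops.

```bash
python3 - <<'E'
import cv2
s=cv2.imread("pics/side0.png"); t=cv2.imread("pics/top0.png")
a=cv2.resize(s[125:375,255:405],None,fx=2.4,fy=2.4,interpolation=cv2.INTER_CUBIC)
cv2.imwrite("pics/sc.png",a)
b=cv2.resize(t[110:270,150:490],None,fx=2.3,fy=2.3,interpolation=cv2.INTER_CUBIC)
cv2.imwrite("pics/tc.png",b)
E
```

```text
(no output)
```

View pics/sc.png

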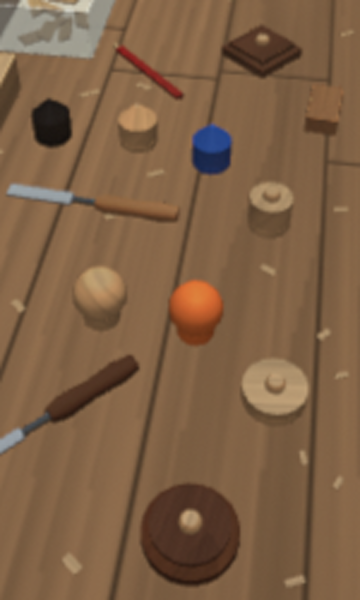

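View pics/tc.png

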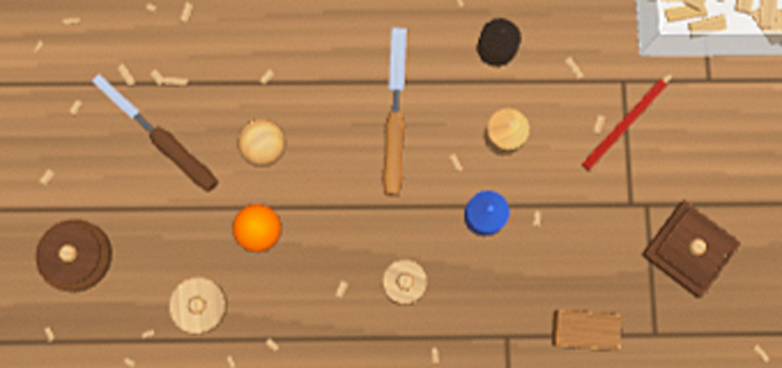

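The crops confirm the choice: pale faceless cap, pale ball, pegged drum and collar. The blue, black and orange ones stay put. Next I'll segment and triangulate.

```bash
cat > h.py <<'E'
import numpy as np, cv2
from scipy.spatial.transform import Rotation as R
from bench import manip, effector, viewer
C={n:viewer.get_calibration(n) for n in("side","top")}
def ray(n,uv):
    c=C[n]; f=200/np.tan(np.radians(c["vfov"])/2)
    d=np.array([(uv[0]-c["cx"])/f,(uv[1]-c["cy"])/f,1.]); d=R.from_quat(c["attitude"]).apply(d)
    return np.array(c["eye"]),d/np.linalg.norm(d)
def onz(n,uv,z):
    e,d=ray(n,uv); return e+d*(z-e[2])/d[2]
def tri(us,ut):
    A=np.zeros((3,3));b=np.zeros(3);rs=[ray("side",us),ray("top",ut)]
    for e,d in rs:
        P=np.eye(3)-np.outer(d,d);A+=P;b+=P@e
    p=np.linalg.solve(A,b)
    return p,[np.linalg.norm((np.eye(3)-np.outer(d,d))@(p-e)) for e,d in rs]
def proj(n,p):
    c=C[n]; f=200/np.tan(np.radians(c["vfov"])/2)
    q=R.from_quat(c["attitude"]).inv().apply(np.asarray(p)-c["eye"]); return np.array([c["cx"]+f*q[0]/q[2],c["cy"]+f*q[1]/q[2]])
E
python3 - <<'E'
from h import *
s=cv2.imread("pics/side0.png"); t=cv2.imread("pics/top0.png")
for n,im,pts in (("side",s,[(297,246),(313,177),(369,286),(368,212),(345,300),(364,142),(334,342)]),("top",t,[(264,172),(371,166),(236,242),(326,232),(300,260),(453,217),(179,220)])):
    h=cv2.cvtColor(im,cv2.COLOR_BGR2HSV)
    for p in pts: print(n,p,im[p[1],p[0]],h[p[1],p[0]],h[p[1]+5,p[0]+4])
for a,b in (((364,141),(453,217)),((334,341),(179,220)),((370,283),(236,242)),((368,206),(326,232)),((297,246),(264,172))): print(tri(a,b))
E
```

```text
side (297, 246) [103 148 188] [ 16 115 188] [ 15 122 144]
side (313, 177) [ 99 144 187] [ 15 120 187] [ 15 123  93]
side (369, 286) [ 80 116 149] [ 16 118 149] [ 17  95 188]
side (368, 212) [103 140 169] [ 17 100 169] [ 15 121 101]
side (345, 300) [ 67  95 124] [ 15 117 124] [ 14 118 128]
side (364, 142) [ 71 102 134] [ 15 120 134] [ 11 134  76]
side (334, 342) [110 145 173] [ 17  93 173] [ 10 134  82]
top (264, 172) [144 203 236] [ 19  99 236] [ 17 142 225]
top (371, 166) [112 190 238] [ 19 135 238] [ 21 126 230]
top (236, 242) [151 205 237] [ 19  93 237] [ 17 104 223]
top (326, 232) [133 184 222] [ 17 102 222] [ 18 100 231]
top (300, 260) [ 80 124 166] [ 15 132 166] [ 15 133 175]
top (453, 217) [139 189 226] [ 17  98 226] [ 11 155 115]
top (179, 220) [136 185 222] [ 17  99 222] [ 10 147 120]
(array([ 0.51980416, -0.35397028,  0.03091913]), [np.float64(0.0001696364679194756), np.float64(0.00016963646791950433)])
(array([0.51833891, 0.38081046, 0.0319109 ]), [np.float64(0.0005726292444216641), np.float64(0.0005726292444216954)])
(array([0.45761986, 0.22882803, 0.02943361]), [np.float64(0.0006929262574536262), np.float64(0.0006929262574535058)])
(array([ 0.4809912 , -0.00914676,  0.04770412]), [np.float64(0.00018614151963102987), np.float64(0.00018614151963094856)])
(array([0.64482689, 0.15603169, 0.04223527]), [np.float64(0.00024791268718772944), np.float64(0.00024791268718747785)])
```

```bash
cat >> h.py <<'E'
def crop(im,c,r,k=8):
    return cv2.resize(im[c[1]-r:c[1]+r,c[0]-r:c[0]+r],None,fx=k,fy=k,interpolation=cv2.INTER_CUBIC)
def blob(im,c,r,vmin,k=8,smax=150):
    """sub-pixel largest pale contour in a window -> centroid, ellipse centre/axes (px), contour"""
    a=crop(im,c,r,k);h=cv2.cvtColor(a,cv2.COLOR_BGR2HSV)
    m=((h[...,2]>=vmin)&(h[...,1]<smax)&(h[...,0]>=13)&(h[...,0]<24)).astype(np.uint8)
    m=cv2.morphologyEx(m,cv2.MORPH_OPEN,np.ones((5,5)));m=cv2.morphologyEx(m,cv2.MORPH_CLOSE,np.ones((9,9)))
    cs,_=cv2.findContours(m,cv2.RETR_EXTERNAL,cv2.CHAIN_APPROX_NONE)
    q=max(cs,key=cv2.contourArea);M=cv2.moments(q)
    g=lambda x,y:np.array([(x+.5)/k-.5+c[0]-r,(y+.5)/k-.5+c[1]-r])
    e=cv2.fitEllipse(cv2.convexHull(q)); 
    cv2.drawContours(a,[q],-1,(0,0,255),1)
    return g(M["m10"]/M["m00"],M["m01"]/M["m00"]),g(*e[0]),np.array(e[1])/k,a
E
python3 - <<'E'
from h import *
s=cv2.imread("pics/side0.png"); t=cv2.imread("pics/top0.png")
J=[("ball",(264,172),15,195),("cap",(371,166),15,195),("collar",(236,242),18,195),("drum",(326,232),15,195),("sq",(453,217),8,165),("rd",(179,220),8,165)]
o=[]
for n,c,r,v in J:
    m,e,ax,a=blob(t,c,r,v); print(n,m.round(2),e.round(2),ax.round(1)); o.append(cv2.resize(a,(240,240)))
S=[("ball",(297,246),17,130),("cap",(313,177),15,130),("collar",(369,286),20,140),("drum",(368,210),18,140),("sq",(364,141),7,110),("rd",(334,342),8,130)]
for n,c,r,v in S:
    m,e,ax,a=blob(s,c,r,v); print("s",n,m.round(2),e.round(2),ax.round(1)); o.append(cv2.resize(a,(240,240)))
cv2.imwrite("pics/m1.png",np.vstack([np.hstack(o[0:3]),np.hstack(o[3:6])]))
cv2.imwrite("pics/m2.png",np.vstack([np.hstack(o[6:9]),np.hstack(o[9:12])]))
E
```

```text
ball [263.34 170.92] [263.3  170.88] [18.8 18.9]
cap [370.73 165.24] [370.75 165.26] [17.8 18.9]
collar [234.97 242.21] [234.99 242.21] [23.7 24.8]
drum [325.58 231.9 ] [325.6  231.92] [18.8 19.1]
sq [453.21 216.77] [453.22 216.79] [6.8 6.9]
rd [178.92 219.67] [178.95 219.66] [7.2 7.4]Traceback (most recent call last):
  File "<stdin>", line 9, in <module>
  File "h.py", line 30, in blob
    e=cv2.fitEllipse(cv2.convexHull(q));
cv2.error: OpenCV(4.12.0) /io/opencv/modules/imgproc/src/shapedescr.cpp:361: error: (-201:Incorrect size of input array) There should be at least 5 points to fit the ellipse in function 'fitEllipseNoDirect'
```

```bash
python3 - <<'E'
from h import *
s=cv2.imread("pics/side0.png"); t=cv2.imread("pics/top0.png")
J=[("ball",(264,172),15,195),("cap",(371,166),15,195),("collar",(236,242),18,195),("drum",(326,232),15,195),("sq",(453,217),8,165),("rd",(179,220),8,165)]
o=[]
for n,c,r,v in J: o.append(cv2.resize(blob(t,c,r,v)[3],(240,240)))
S=[("ball",(297,246),17),("cap",(313,177),15),("collar",(369,286),20),("drum",(368,210),18),("sq",(364,141),7),("rd",(334,342),8)]
for n,c,r in S: o.append(cv2.resize(crop(s,c,r),(240,240)))
cv2.imwrite("pics/m1.png",np.vstack([np.hstack(o[0:3]),np.hstack(o[3:6])]))
cv2.imwrite("pics/m2.png",np.vstack([np.hstack(o[6:9]),np.hstack(o[9:12])]))
E
```

```text
(no output)
```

View pics/m1.png

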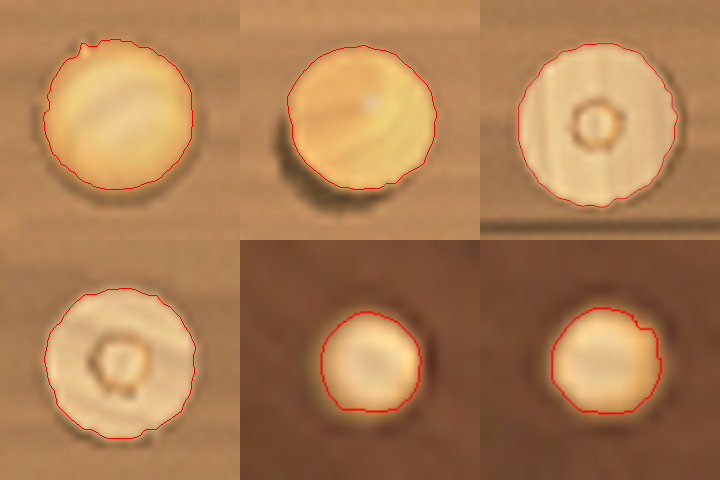

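View pics/m2.png

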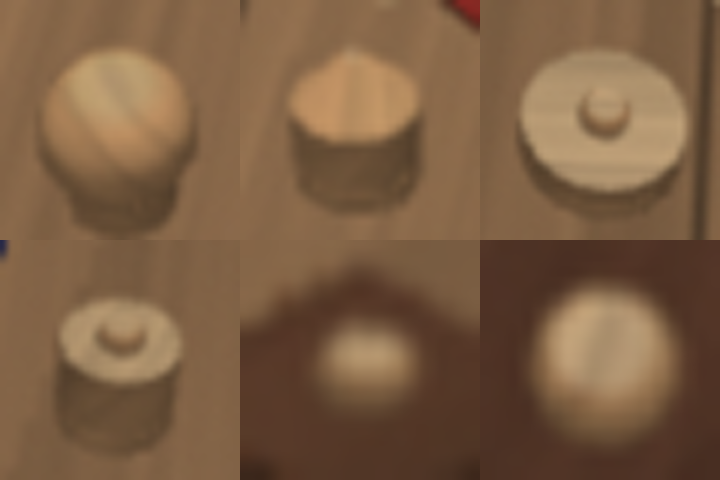

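```bash
python3 - <<'E'
from h import *
D={"drum":((367.5,206.6),(325.6,231.9),.044),"collar":((369.2,285.7),(235,242.2),.022),"cap":((311.9,174.1),(370.74,165.25),.038),"ball":((295.9,246.2),(263.3,170.9),.038),"sq":((363.8,141.2),(453.2,216.8),.030),"rd":((334.1,341.5),(178.93,219.7),.030)}
for n,(a,b,z) in D.items():
    p,r=tri(a,b); print(n,"tri",p.round(4),"res",np.round(r[0],4),"top@z",onz("top",b,z).round(4),"side@z",onz("side",a,z).round(4))
E
```

```text
drum tri [ 0.4818 -0.0082  0.0461] res 0.0002 top@z [ 0.4817 -0.0083  0.044 ] side@z [ 0.482  -0.0104  0.044 ]
collar tri [0.4581 0.2326 0.0237] res 0.0 top@z [0.4582 0.2329 0.022 ] side@z [0.4581 0.2314 0.022 ]
cap tri [ 0.6626 -0.1344  0.0399] res 0.0004 top@z [ 0.6635 -0.1347  0.038 ] side@z [ 0.6627 -0.1366  0.038 ]
ball tri [0.6474 0.1578 0.0432] res 0.0005 top@z [0.6492 0.1585 0.038 ] side@z [0.6482 0.1537 0.038 ]
sq tri [ 0.5205 -0.3552  0.0292] res 0.0002 top@z [ 0.5206 -0.3549  0.03  ] side@z [ 0.5203 -0.354   0.03  ]
rd tri [0.5186 0.3814 0.0311] res 0.0 top@z [0.5188 0.3817 0.03  ] side@z [0.5187 0.3808 0.03  ]
```

```bash
cat >> h.py <<'E'
def Q(psi): p=np.radians(psi)/2; return np.array([np.cos(p),np.sin(p),0,0])
XY={"drum":(.4817,-.0083),"collar":(.4582,.2329),"cap":(.6635,-.1347),"ball":(.6492,.1585),"sq":(.5206,-.3549),"rd":(.5188,.3817)}
E
python3 - <<'E'
from h import *
for n,(x,y) in XY.items():
    for psi in (-135,-90,-45,0,45,90,135,180):
        q=manip.solve_ik([x,y,.05],Q(psi)); print(n,psi,None if q is None else np.round(q,2)[[0,4,5,6]])
for n,uv,z in (("blue",(362,203),.045),("orange",(261,209),.038),("handle",(242,191),.01),("pencil",(405,183),.005),("wood",(405,253),.01)): print(n,onz("top",uv,z).round(3))
E
```

```text
drum -135 [-0.42 -0.36  0.62 -2.06]
drum -90 [ 0.46  0.47  0.67 -2.02]
drum -45 [ 0.53  0.54  0.69 -1.3 ]
drum 0 [ 0.61  0.63  0.73 -0.59]
drum 45 [0.69 0.71 0.77 0.13]
drum 90 [0.67 0.69 0.76 0.93]
drum 135 [0.93 1.08 1.08 1.42]
drum 180 [-0.74 -0.74  0.74 -2.51]
collar -135 [-0.91 -0.39  0.66 -2.53]
collar -90 [-0.53 -0.01  0.63 -2.08]
collar -45 [ 0.17  0.71  0.81 -1.91]
collar 0 [ 0.18  0.73  0.82 -1.14]
collar 45 [ 0.18  0.74  0.82 -0.36]
collar 90 [0.23 0.79 0.86 0.38]
collar 135 [0.41 1.1  1.13 0.95]
collar 180 [0.41 1.1  1.13 1.74]
cap -135 [ 0.35  0.23  0.85 -2.37]
cap -90 [ 0.46  0.39  0.89 -1.69]
cap -45 [ 0.58  0.54  0.93 -1.02]
cap 0 [ 0.63  0.62  0.96 -0.28]
cap 45 [0.65 0.66 0.98 0.48]
cap 90 [0.76 0.84 1.07 1.16]
cap 135 [0.9  1.17 1.33 1.78]
cap 180 [-0.58 -1.24  1.34 -2.17]
ball -135 [-0.39 -0.14  0.82 -2.53]
ball -90 [ 0.15  0.56  0.93 -2.26]
ball -45 [ 0.2   0.63  0.96 -1.52]
ball 0 [ 0.25  0.7   0.99 -0.78]
ball 45 [ 0.33  0.83  1.06 -0.07]
ball 90 [0.37 0.92 1.12 0.66]
ball 135 [0.47 1.17 1.32 1.33]
ball 180 [0.47 1.17 1.32 2.12]
sq -135 [ 0.7   0.17  0.78 -1.94]
sq -90 [ 0.81  0.3   0.8  -1.25]
sq -45 [ 0.91  0.41  0.83 -0.55]
sq 0 [0.99 0.52 0.86 0.16]
sq 45 [1.09 0.66 0.92 0.84]
sq 90 [1.18 0.79 0.99 1.54]
sq 135 [-0.24 -1.23  1.3  -2.5 ]
sq 180 [-0.17 -1.02  1.1  -1.82]
rd -135 [-1.14 -0.6   0.88 -2.57]
rd -90 [-0.69 -0.01  0.79 -2.24]
rd -45 [-0.13  0.69  0.95 -1.97]
rd 0 [-0.05  0.82  1.02 -1.27]
rd 45 [-0.04  0.84  1.03 -0.49]
rd 90 [-0.07  0.79  1.01  0.32]
rd 135 [0.11 1.16 1.29 0.91]
rd 180 [0.11 1.16 1.29 1.7 ]
blue [ 0.558 -0.107  0.045]
orange [0.545 0.163 0.038]
handle [0.599 0.22  0.01 ]
pencil [ 0.62  -0.235  0.005]
wood [ 0.425 -0.224  0.01 ]
```

```bash
cat >> h.py <<'E'
HI=.16
def st(tag=""):
    print(tag,"t=%.1f"%manip.current_clock(),"tcp",np.round(manip.current_tool_pos(),4),"gap %.4f"%manip.current_finger_gap(),"F",np.round(manip.current_force(),1))
def centre(n,zt,psis):
    x,y=XY[n]
    manip.move_pose([x,y,HI],Q(psis[0])); manip.servo_line([x,y,zt],vel=.2)
    effector.close(f_grip=5); st(n+" c1"); effector.open_jaws()
    manip.servo_line([x,y,zt],ori=Q(psis[1]),vel=.2)
    effector.close(f_grip=5); st(n+" c2"); effector.open_jaws()
    manip.servo_line([x,y,HI],vel=.3)
E
python3 - <<'E'
from h import *
x,y=XY["cap"]
manip.move_pose([x,y,HI],Q(-45)); st("above")
manip.servo_line([x,y,.008],vel=.2); st("down")
effector.close(f_grip=5); st("c1"); effector.open_jaws(); st()
try: manip.servo_line([x,y,.008],ori=Q(45),vel=.2)
except Exception as e: print("ERR",e)
st("rot"); print(manip.current_tcp_rot())
E
```

```text
above t=2.2 tcp [ 0.6632 -0.137   0.16  ] gap 0.0918 F [-0.9 -0.7 -0. ]
down t=3.2 tcp [ 0.6647 -0.1347  0.0093] gap 0.0916 F [0.4 0.8 1.4]
c1 t=3.9 tcp [ 0.6635 -0.1347  0.0081] gap 0.0502 F [-1.1 -0.3  0.5]
 t=4.7 tcp [ 0.6635 -0.1347  0.008 ] gap 0.0915 F [ 0.6  0.1 -0.2]
rot t=6.5 tcp [ 0.6635 -0.1348  0.008 ] gap 0.0918 F [-0.2 -0.3  0.1]
[ 9.24007392e-01  3.82374599e-01 -1.48636686e-05  7.00426542e-05]
```

```bash
python3 - <<'E'
from h import *
x,y=XY["cap"]
effector.close(f_grip=5); st("cap c2"); effector.open_jaws()
manip.servo_line([x,y,HI],vel=.3)
centre("drum",.008,(0,90))
centre("collar",.004,(0,90))
bx,by=XY["ball"]
manip.move_pose([bx,by,HI],Q(90)); manip.sleep(.3); st()
for n in ("side","top"):
    im=viewer.get_image(n); cv2.imwrite(f"pics/{n}1.png",im[:,:,::-1])
E
```

```text
cap c2 t=7.2 tcp [ 0.6635 -0.1347  0.008 ] gap 0.0506 F [ 0.6 -0.4  1. ]
drum c1 t=11.2 tcp [ 0.4818 -0.0084  0.0081] gap 0.0497 F [-0.8 -0.8  1.8]
drum c2 t=14.5 tcp [ 0.4817 -0.0083  0.008 ] gap 0.0500 F [-0.3  0.2 -0. ]
collar c1 t=19.1 tcp [0.4585 0.2329 0.0044] gap 0.0643 F [ 0.1 -0.3  4. ]
collar c2 t=22.0 tcp [0.4582 0.2328 0.004 ] gap 0.0639 F [-0.5  0.1  0.7]
 t=24.5 tcp [0.6484 0.1594 0.1605] gap 0.0919 F [-0.1 -0.2  0.5]
```

View pics/top1.png

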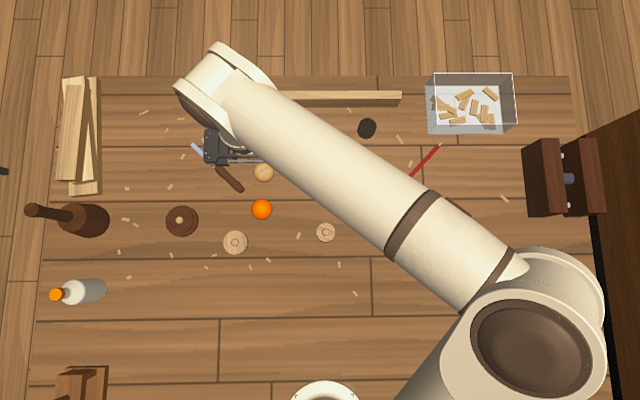

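The second top view shows the drum (326,232), collar (235,242) and round base (181,221) clear. The arm hides the cap and the square base. I'll now compare camera estimates with the gripper-centred positions.

```bash
python3 - <<'E'
from h import *
t=cv2.imread("pics/top1.png");t0=cv2.imread("pics/top0.png")
for n,c,r,v,z in [("collar",(236,242),18,195,.022),("drum",(326,232),15,195,.044),("rd",(179,220),8,165,.030)]:
    m,e,ax,a=blob(t,c,r,v); m0=blob(t0,c,r,v)[0]
    print(n,m.round(2),m0.round(2),"bias cam-true",(onz("top",m,z)[:2]-XY[n]).round(4))
E
```

```text
collar [233.68 242.12] [234.97 242.21] bias cam-true [0.0003 0.0035]
drum [325.4  232.07] [325.58 231.9 ] bias cam-true [-0.0004  0.0006]
rd [178.77 219.68] [178.92 219.67] bias cam-true [0.     0.0004]
```

```bash
python3 - <<'E'
from h import *
o=[]
for k in (0,1):
    t=cv2.imread(f"pics/top{k}.png");s=cv2.imread(f"pics/side{k}.png")
    o.append(np.hstack([cv2.resize(crop(t,(236,242),18),(260,260)),cv2.resize(crop(s,(369,286),20),(260,260)),cv2.resize(crop(s,(368,210),20),(260,260))]))
cv2.imwrite("pics/cmp.png",np.vstack(o))
E
```

```text
(no output)
```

View pics/cmp.png

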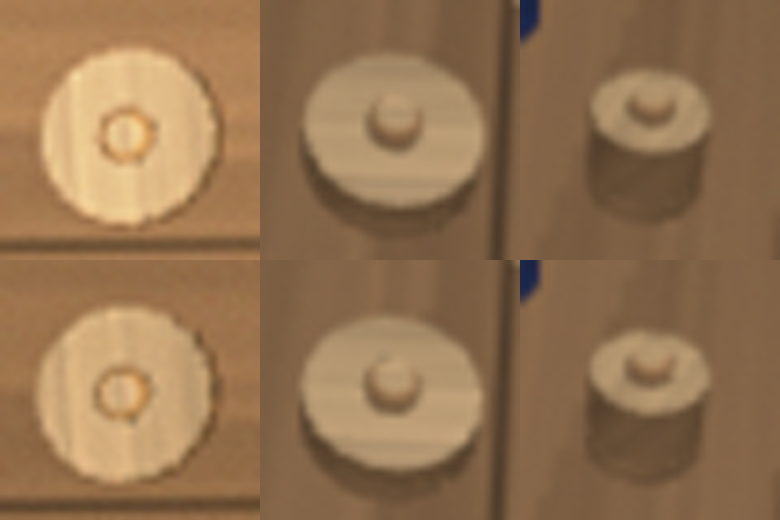

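View pics/side1.png

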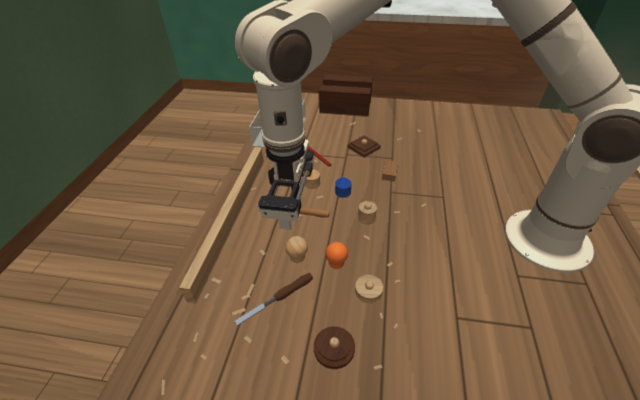

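```bash
python3 - <<'E'
from h import *
def g(im,c,r):
    a=cv2.cvtColor(im[c[1]-r:c[1]+r,c[0]-r:c[0]+r],cv2.COLOR_BGR2GRAY).astype(np.float32)
    return (a-a.mean())/a.std()
t0,t1,s0,s1=[cv2.imread(f"pics/{n}.png") for n in("top0","top1","side0","side1")]
for n,ct,cs,r in (("collar",(235,242),(369,286),16),("drum",(326,232),(368,210),14),("rd",(179,220),(334,345),14)):
    for A,B,c in((t0,t1,ct),(s0,s1,cs)):
        a,b=g(A,c,r),g(B,c,r)
        rr=r-4
        m=cv2.matchTemplate(cv2.resize(b,None,fx=8,fy=8,interpolation=cv2.INTER_CUBIC),cv2.resize(a[4:-4,4:-4],None,fx=8,fy=8,interpolation=cv2.INTER_CUBIC),cv2.TM_CCOEFF_NORMED)
        _,v,_,l=cv2.minMaxLoc(m); print(n,"shift px",(np.array(l)/8-4),round(v,3))
    # peg on top: dark ring centroid
for k,t in enumerate((t0,t1)):
  for n,c,z in(("collar",(235,242),.022),("drum",(326,232),.044)):
    h=cv2.cvtColor(crop(t,c,18),cv2.COLOR_BGR2HSV)
    for v in (180,190,200,210):
        try:
            m=blob(t,c,18,v); print(k,n,v,m[0].round(2),m[1].round(2),m[2].round(1),onz("top",m[1],z)[:2].round(4))
        except Exception as e: print(k,n,v,"-")
E
```

```text
collar shift px [-0.625 -0.25 ] 0.984
collar shift px [-0.375  0.5  ] 0.993
drum shift px [-0.25  -0.125] 0.976
drum shift px [-0.25   0.125] 0.995
rd shift px [0. 0.] 0.998
rd shift px [0. 0.] 1.0
0 collar 180 [234.53 242.03] [232.71 241.69] [25.  30.6] [0.4596 0.239 ]
0 collar 190 [234.96 242.19] [235.   242.21] [23.9 25. ] [0.4582 0.2329]
0 collar 200 [234.97 242.24] [234.99 242.24] [23.4 24.6] [0.4581 0.2329]
0 collar 210 [234.92 242.27] [235.   242.28] [23.  24.2] [0.458  0.2329]
0 drum 180 [325.6  231.86] [325.61 231.9 ] [19.3 19.8] [ 0.4817 -0.0083]
0 drum 190 [325.59 231.89] [325.61 231.92] [19.  19.3] [ 0.4817 -0.0083]
0 drum 200 [325.57 231.92] [325.6  231.93] [18.7 18.9] [ 0.4817 -0.0082]
0 drum 210 [325.55 231.95] [325.58 231.96] [18.4 18.5] [ 0.4816 -0.0082]
1 collar 180 [234.43 241.99] [234.5  242.04] [23.5 24.6] [0.4587 0.2342]
1 collar 190 [234.16 242.  ] [234.49 242.05] [23.  24.1] [0.4586 0.2343]
1 collar 200 [233.51 242.18] [234.25 242.12] [22.  23.7] [0.4584 0.2349]
1 collar 210 [231.05 242.27] [233.5  241.88] [17.1 23.7] [0.4591 0.2369]
1 drum 180 [325.34 231.75] [325.35 231.79] [18.7 19. ] [ 0.4821 -0.0076]
1 drum 190 [325.34 231.78] [325.37 231.81] [18.4 18.7] [ 0.482  -0.0076]
1 drum 200 [324.43 234.81] [324.35 234.22] [12.2 18.7] [ 0.4757 -0.0049]
1 drum 210 [327.46 226.52] [327.11 226.98] [ 7.  14.5] [ 0.4947 -0.0124]
```

Top-camera bias against the robot is about (+0.5, +1.6) mm at the collar and (+0.3, +0.7) mm at the drum. That is within the stated 2 mm, so I'll correct the targets with it. Next is the ball onto the round base, lowered while watching the wrist force.

```bash
cat >> h.py <<'E'
XY["rd"]=(.5184,.3801); XY["sq"]=(.5203,-.3544); XY["ball"]=(.6486,.1572)
def pick(n,zt,psi,f=25,up=.17):
    x,y=XY[n]
    manip.move_pose([x,y,max(.11,zt+.09)],Q(psi)); manip.servo_line([x,y,zt],vel=.2); manip.sleep(.2)
    effector.close(f_grip=f); st(n+" gripped")
    manip.servo_line([x,y,up],vel=.2); st(n+" lifted")
def lower(x,y,zh,fmax=10):
    """from above: guarded steps; returns contact z or None when home"""
    manip.servo_line([x,y,zh+.014],vel=.15); manip.sleep(.3); f0=manip.current_force()
    for dz in (.010,.008,.006,.004,.003,.002,.001,.0):
        manip.servo_line([x,y,zh+dz],vel=.03); manip.sleep(.1)
        df=manip.current_force()-f0
        print("dz %.3f z %.4f dF"%(dz,manip.current_tool_pos()[2]-zh),df.round(1))
        if np.linalg.norm(df)>fmax: return dz
    return None
E
python3 - <<'E'
from h import *
pick("ball",.019,90)
x,y=XY["rd"]
manip.move_pose([x,y,.12],Q(90))
manip.sleep(.3); st("over rd")
for n in ("side","top"):
    im=viewer.get_image(n); cv2.imwrite(f"pics/{n}2.png",im[:,:,::-1])
E
```

```text
ball gripped t=26.4 tcp [0.6486 0.1572 0.019 ] gap 0.0548 F [-1.1 -0.5  0.3]
ball lifted t=27.3 tcp [0.648  0.1565 0.1686] gap 0.0549 F [-0.1 -0.4 -1.8]
over rd t=28.6 tcp [0.5196 0.3789 0.1201] gap 0.0551 F [ 0.4 -0.7 -0.9]
```

View pics/side2.png

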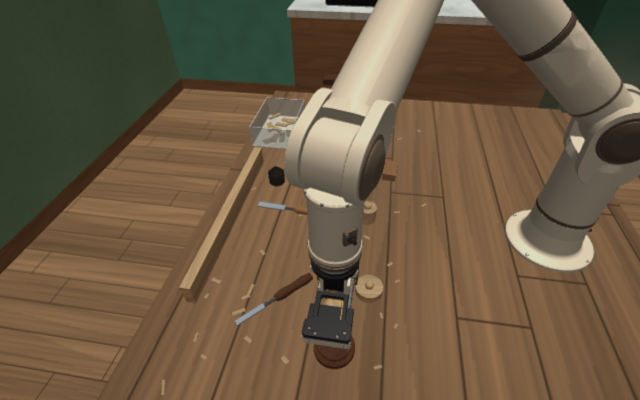

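View pics/top2.png

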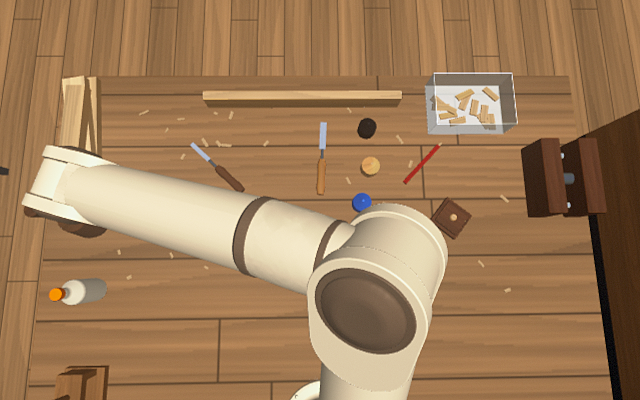

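The ball is held over the round base, and the cap at (371,166) and square base at (453,217) are visible again. I'll read the cap bias and then lower the ball.

```bash
python3 - <<'E'
from h import *
t0,t2=cv2.imread("pics/top0.png"),cv2.imread("pics/top2.png")
def sh(c,r):
    a,b=[cv2.resize(cv2.cvtColor(t[c[1]-r:c[1]+r,c[0]-r:c[0]+r],cv2.COLOR_BGR2GRAY),None,fx=8,fy=8,interpolation=cv2.INTER_CUBIC) for t in(t0,t2)]
    m=cv2.matchTemplate(b,a[32:-32,32:-32],cv2.TM_CCOEFF_NORMED);_,v,_,l=cv2.minMaxLoc(m);return np.array(l)/8-4,v
print("cap shift",sh((371,166),14),"sq",sh((453,217),14))
for v in(185,195): print(blob(t0,(371,166),15,v)[1],blob(t2,(371,166),15,v)[1])
x,y=XY["rd"]
manip.servo_line([x,y,.08],vel=.15)
print(lower(x,y,.043)); st()
E
```

```text
cap shift (array([-0.25 , -0.375]), 0.9903853535652161) sq (array([0., 0.]), 0.9974583387374878)
[372.35937881 165.41919613] [370.47778893 164.88774204]
[370.75066662 165.26464748] [370.4519968 164.9585638]
dz 0.010 z 0.0099 dF [-0.8  0.2 -0.7]
dz 0.008 z 0.0080 dF [-1.1  0.3  0.2]
dz 0.006 z 0.0060 dF [-1.5  0.  -1.2]
dz 0.004 z 0.0040 dF [ 0.5  1.2 -1.6]
dz 0.003 z 0.0031 dF [0.1 1.4 0.4]
dz 0.002 z 0.0021 dF [ 0.2  0.9 -1.4]
dz 0.001 z 0.0010 dF [ 1.1  2.  -1.2]
dz 0.000 z 0.0002 dF [2.3 0.9 0.8]
None
 t=32.6 tcp [0.5186 0.3802 0.0432] gap 0.0548 F [3.1 0.9 0.8]
```

The ball slid over the peg with no contact force until about 2 N at home. I'll press 1 mm to confirm the floor, then release and fetch the drum.

```bash
cat >> h.py <<'E'
XY["sq"]=(.5201,-.3549)
def release(x,y,zh,press=True):
    f0=manip.current_force()
    if press:
        for d in (-.0005,-.001,-.0015):
            manip.servo_line([x,y,zh+d],vel=.02); manip.sleep(.1); df=(manip.current_force()-f0); print("press %.4f"%d,df.round(1))
            if df[2]>5: break
    effector.open_jaws(); manip.sleep(.1); st("released")
E
python3 - <<'E'
from h import *
x,y=XY["rd"]
release(x,y,.043)
manip.servo_line([x,y,.14],vel=.25)
pick("drum",.008,90)
for n in ("side","top"):
    im=viewer.get_image(n); cv2.imwrite(f"pics/{n}3.png",im[:,:,::-1])
E
```

```text
press -0.0005 [-0.2 -1.3  3.3]
press -0.0010 [-0.9 -1.2  6.5]
released t=34.1 tcp [0.5184 0.3801 0.042 ] gap 0.0919 F [-0.3 -0.1  0.1]
drum gripped t=37.7 tcp [ 0.4817 -0.0083  0.008 ] gap 0.0495 F [ 0.4  0.3 -0. ]
drum lifted t=38.7 tcp [ 0.4809 -0.0087  0.169 ] gap 0.0496 F [-0.6  0.  -0.8]
```

View pics/side3.png

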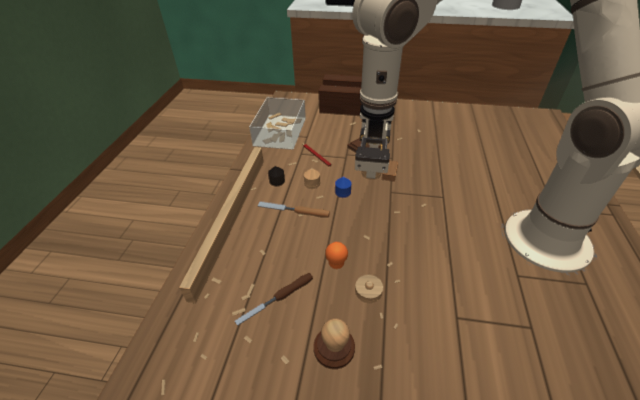

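The ball stands upright on the round base at side px (335,336), and the floor contact showed up at −0.5 mm. The drum is in the gripper, so it goes to the square base next.

```bash
python3 - <<'E'
from h import *
x,y=XY["sq"]; zh=.024+.008
manip.move_pose([x,y,.12],Q(90))
r=lower(x,y,zh); print(r); st()
if r is None: 
    release(x,y,zh); manip.servo_line([x,y,.17],vel=.25)
E
```

```text
dz 0.010 z 0.0099 dF [-0.7  0.1  0.6]
dz 0.008 z 0.0080 dF [ 0.5 -0.1  0.2]
dz 0.006 z 0.0060 dF [0.8 0.1 0.8]
dz 0.004 z 0.0040 dF [-0.6  0.1  0.6]
dz 0.003 z 0.0030 dF [0.4 0.5 0.3]
dz 0.002 z 0.0020 dF [-0.2 -0.2 -0.3]
dz 0.001 z 0.0010 dF [ 1.4 -0.6  0.6]
dz 0.000 z 0.0000 dF [ 0.3 -0.2  1.4]
None
 t=43.9 tcp [ 0.5202 -0.3549  0.032 ] gap 0.0496 F [0.2 0.2 0.3]
press -0.0005 [-1.4 -0.   5.3]
released t=45.2 tcp [ 0.5201 -0.3549  0.0315] gap 0.0915 F [ 0.3 -0.3 -0.9]
```

```bash
python3 - <<'E'
from h import *
pick("collar",.004,90,up=.2)
x,y=XY["sq"]; zh=.068+.004
manip.move_pose([x,y,.17],Q(90))
for n in ("side","top"):
    im=viewer.get_image(n); cv2.imwrite(f"pics/{n}4.png",im[:,:,::-1])
r=lower(x,y,zh); print(r); st()
if r is None: 
    release(x,y,zh); manip.servo_line([x,y,.2],vel=.25)
E
```

```text
collar gripped t=49.5 tcp [0.4583 0.2329 0.0041] gap 0.0634 F [-0.7 -0.2  1.6]
collar lifted t=50.6 tcp [0.4576 0.2322 0.1988] gap 0.0636 F [-0.5  0.1 -0.2]
dz 0.010 z 0.0099 dF [0.2 1.  1.1]
dz 0.008 z 0.0080 dF [0.8 0.9 0.3]
dz 0.006 z 0.0060 dF [ 0.1 -0.1  0.4]
dz 0.004 z 0.0040 dF [0.4 0.1 0.7]
dz 0.003 z 0.0030 dF [0.  0.5 1.1]
dz 0.002 z 0.0020 dF [-1.5 -0.2  0.9]
dz 0.001 z 0.0010 dF [ 0.7  0.6 -0.3]
dz 0.000 z 0.0001 dF [-0.6 -0.   2.1]
None
 t=56.7 tcp [ 0.5203 -0.355   0.0721] gap 0.0635 F [-0.8 -0.5  1.1]
press -0.0005 [-1.5  0.1  4.4]
press -0.0010 [-2.   0.9  7.5]
released t=58.2 tcp [ 0.5201 -0.3549  0.071 ] gap 0.0919 F [ 0.8  0.3 -0.5]
```

View pics/side4.png

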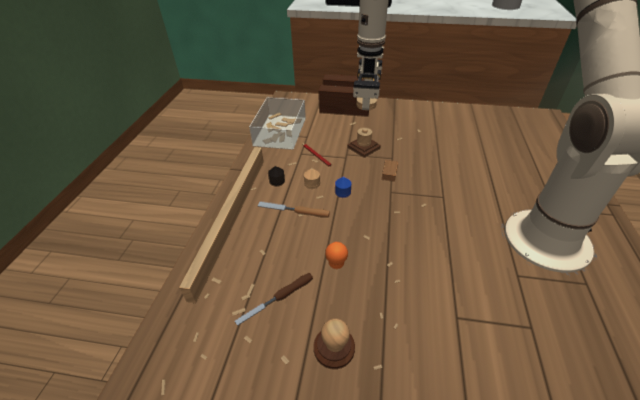

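The drum stands on the square base at side px (364,135), and the collar has just gone home on it. The cap is next.

```bash
python3 - <<'E'
from h import *
pick("cap",.008,45,up=.22)
x,y=XY["sq"]; zh=.090+.008
manip.move_pose([x,y,.19],Q(45))
r=lower(x,y,zh); print(r); st()
if r is None: 
    release(x,y,zh); manip.servo_line([x,y,.24],vel=.25)
    manip.move_pose([.45,0.0,.25],Q(45)); manip.sleep(.5); st()
    for n in ("side","top"):
        im=viewer.get_image(n); cv2.imwrite(f"pics/{n}5.png",im[:,:,::-1])
E
```

```text
cap gripped t=61.5 tcp [ 0.6635 -0.1347  0.0079] gap 0.0495 F [ 0.2  0.2 -0.1]
cap lifted t=62.7 tcp [ 0.6626 -0.1349  0.2185] gap 0.0496 F [-0.3 -0.5 -1.4]
dz 0.010 z 0.0099 dF [ 0.4 -0.9 -0.1]
dz 0.008 z 0.0079 dF [-0.2  0.6  0.6]
dz 0.006 z 0.0060 dF [0.4 0.2 0.2]
dz 0.004 z 0.0040 dF [-0.   1.1 -0.2]
dz 0.003 z 0.0030 dF [-0.1 -0.2 -0.1]
dz 0.002 z 0.0020 dF [-0.  -0.1  0.4]
dz 0.001 z 0.0010 dF [ 0.1 -0.   0.8]
dz 0.000 z -0.0000 dF [0.3 0.5 1.2]
None
 t=67.5 tcp [ 0.5201 -0.3549  0.098 ] gap 0.0493 F [0.2 0.2 0.2]
press -0.0005 [-1.4  0.3  3.6]
press -0.0010 [-2.2  1.2  6.4]
released t=69.2 tcp [ 0.5201 -0.3549  0.097 ] gap 0.0917 F [ 0.6 -0.4 -0.1]
 t=71.8 tcp [ 4.5e-01 -1.0e-04  2.5e-01] gap 0.0916 F [-0.4 -0.1  0.3]
```

View pics/side5.png

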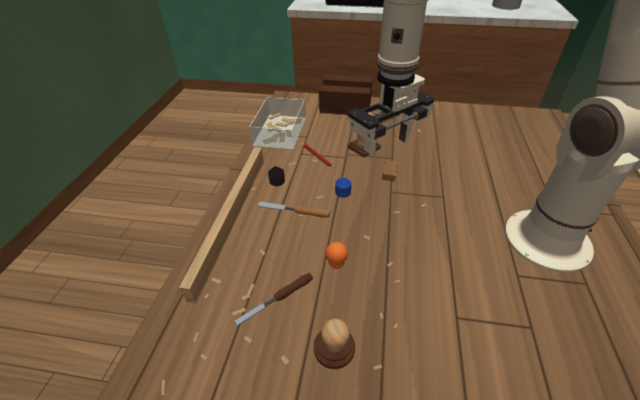

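View pics/top5.png

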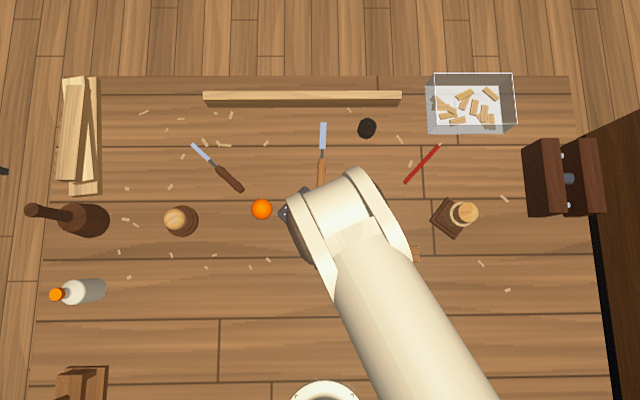

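The top view shows the full stack on the square base, with the cap at (466,211). The gripper still hides it in the side view, so I'll move aside and check heights and lean there.

```bash
python3 - <<'E'
from h import *
manip.move_pose([.45,.18,.28],Q(45)); manip.sleep(.3); st()
for n in ("side","top"):
    im=viewer.get_image(n); cv2.imwrite(f"pics/{n}6.png",im[:,:,::-1])
s,t=cv2.imread("pics/side6.png"),cv2.imread("pics/top6.png")
def mark(im,n,c,r,P,R_=None):
    k=10;a=crop(im,c,r,k)
    for p in P:
        u=proj(n,p); cv2.drawMarker(a,tuple(int(v) for v in ((u-np.array(c)+r+.5)*k)),(0,0,255),0,14,1)
    return cv2.resize(a,(380,300) if 0 else (390,390))
x,y=XY["sq"];X,Y=XY["rd"]
P=[(x,y,z) for z in(.024,.150)]+[(x+.025*i,y,z) for i in(-1,1) for z in(.128,)]+[(x+.032*i,y,.09) for i in(-1,1)]
B=[(X,Y,.090)]+[(X+.028*i,Y,.062) for i in(-1,1)]
cv2.imwrite("pics/fin.png",np.hstack([mark(s,"side",(364,128),28,P),mark(t,"top",(460,214),28,P)]))
cv2.imwrite("pics/fin2.png",np.hstack([mark(s,"side",(335,338),28,B),mark(t,"top",(178,219),28,B)]))
E
```

```text
t=72.9 tcp [0.4503 0.1786 0.2797] gap 0.0915 F [0.1 0.1 0.2]
```

View pics/fin.png

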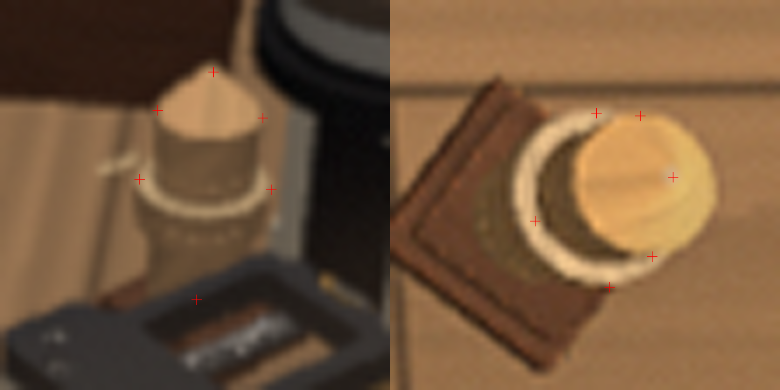

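View pics/fin2.png

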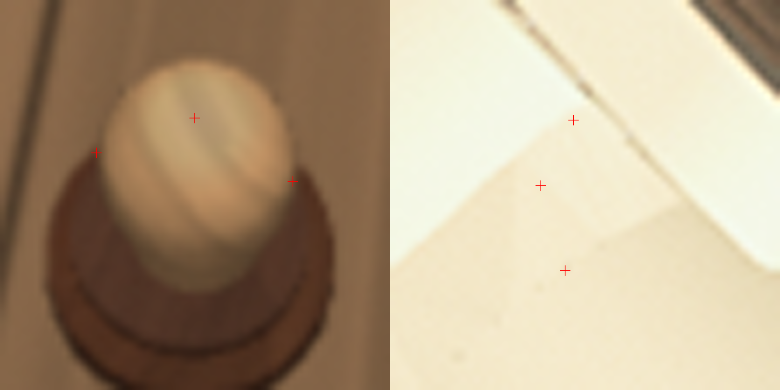

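Marks projected for fully seated, upright parts fall on the cap tip, the cap rim, the collar rim and the ball within about a pixel. Nothing leans, and the gripper is clear. I'll hand in now.

```bash
python3 - <<'E'
from h import *
print(np.abs(manip.current_joint_velocities()).max()); manip.hand_in(); print(manip.current_clock())
E
```

```text
0.007060090882665854
the job is handed in; nothing more can be done
the job is handed in; nothing more can be done
```

I stacked the drum, collar and cap on the square base in that order and put the ball on the round base. All four parts were released, and I handed the job in at about 73 s. The black, blue and orange look-alikes were left alone.

- **Seating:** all four slid down without jamming and stopped within about 1 mm of full depth. A 5–8 N press met a firm floor under each one.
- **Last pictures:** the stack matched the expected seated positions to about a pixel in both views. The ball matched in the side view, but the arm hid it in the last top picture. It also looked upright in the top picture before that.
- **Disagreements:** the top camera was off from the robot by 0.5–1.7 mm, which I corrected for. My rough two-view height for the ball came out 5 mm too high, so I used the stated 38 mm. The other parts' heights agreed to about 2 mm. My first estimate of the collar's camera error (3.5 mm) was thrown off by shading, so I replaced it by matching image patches.

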